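# Load a carving blank under a sprung hold-down

### The arm

A 6-joint arm with a two-finger parallel gripper is mounted at the origin on the work surface. World frame = base frame: x ahead of the robot, y to its left, z up, the work surface at z = 0. Lengths are in m, angles in rad, forces in N, time in s.
With the tool pointing down it reaches from about 0.375 to 0.925 m from the base axis. Payload 5.7 kg.
Tool frame: the origin (TCP) lies at the very end of the fingers, on their centre line; the grasp point (between the pads) lies 19 mm behind it; z points along the fingers, y is the direction in which the jaws open and shut (so a half turn about z gives the same grasp; the last joint's range is limited). The gripper opens to 85 mm and grips with 20 to 120 N. Pads are 22 mm wide; open, the fingers measure 114 mm over their backs; the gripper's body (76 mm by 85 mm) begins 54 mm behind the grasp point. The pads swing forward as they close: fully open they stand 13 mm farther back than shut.
Start: joints at [-1.353, 0.359, 1.51, -0, 1.272, -0.115], TCP at [0.196, -0.567, 0.231] pointing down, gripper open.
Joint ranges: [-2.97, 2.97], [-1.01, 2.36], [0.21, 2.38], [-0.96, 4.11], [0.2, 2.71], [-2.98, 2.98]. Speed limits (rad/s): [2.39, 2.39, 3.14, 3.14, 3.14, 3.14].

### API

Orientations are given as a rotation vector (axis times angle).
In Python, from bench import get_obs, read_camera, calibration, close_job gives the robot as it stands.
- The arm moves only by the tool carry_out, never from a script. Its argument "rows" is a list of rows, each a list of 7 numbers: the shift along the tool's x, y, z in cm, then the turn, a rotation vector about the tool's x, y, z in rad, then the closure, from 0 (fully open) to 1 (shut). A call has 1 to 8 rows; each row shifts and turns the pose as measured when the row begins, along the tool's axes as they then stand; what a row does not reach is not made up. A row lasts 1/12 s, in which the tool goes at most 41.7 mm and 7.16 degrees, less where a joint would pass 70% of its speed; a pose out of reach is approached as far as the arm can. A call with a gripper value outside its range is refused whole. The fingers move at their own pace and stop on an object; the grip force is fixed at half the most. Time passes only in rows, so rows that do not move let the fingers close. It gives the time, the measured TCP pose, the force and the opening at its end, in the units of the state.
- get_obs(): the state, without advancing time (a new reading comes with each control period).
- read_camera(name): name is "side" or "top" or "wrist"; returns the picture (384x512x3 uint8, red, green, blue); there is no depth.
- calibration(name): a dict with "fx", "fy", "cx", "cy" (pixels), "k1" (the pictures are not rectified: a ray, as slopes to the right and down, at radius r is drawn at 1 + k1 r^2 times it, then the intrinsics apply), "rvec" (rotation vector, rad) and "tvec" (3), from world to camera coordinates, as OpenCV has them. Camera axes: x right, y down, z forward; pixel columns grow to the right and rows downward; lengths in m; the calibration is good to about 2 mm. A picture is of the moment at which its call begins: read the wrist's pose just before it. calibration takes no time and is no camera call; for the wrist camera it gives the pose at the moment of the call.
- close_job(): hands the job in, once; it reports no verdict.
The state is a dict: "time_s": time; "joint_positions": joint angles; "dq": joint speeds; "joint_efforts": joint torques, N m; "tcp_pos": TCP position; "tool_rot": TCP orientation; "wrist_force": force on the tool from outside, world axes, zero at the start; "torque": the same for the moment, N m; "opening": finger opening in m.
Only numpy, scipy, OpenCV 4.12 (cv2) and the standard library are available. Lean on these libraries where they do the work, as an engineer would, in place of code of your own. Each camera call takes 0.05 s, during which the arm holds its last target.

### The job

Press the red bar of the carving jig down with one fingertip so that the steel clip lifts, and keep it down while the other fingertip pushes the pale wooden blank along its track, under the clip and fully home against the end stop. Then let the bar up so that the clip clamps the blank, and move clear. Only push the blank, do not lift it, and leave the dish, tin, gouge and cork block where they are.

Things in the scene. Friction and masses are not known exactly. Their poses are not given: they have to be found in the camera images.
- jig: Fixed dark-wood jig, 260 x 155 x 22 mm board. +x: direction in which the blank is pushed; +y: from track to red bar; origin on the work surface under the track's centre line. Track floor 34 mm above the work surface, 64 mm wide, centred on y = 0, from x = -160 mm to the end stop at x = +60 mm. Rails beside it, 5 mm high, inner faces at y = +-27 mm.
- clip (a joint): Angle (rad) of the sprung clip about its barrel along jig x: 0 = shut (toe 8 mm above the track floor, so the 12 mm blank cannot enter), about 0.1 = toe resting on the blank, 0.30 = red bar fully down on its limit (toe 20 mm above the floor). The toe clears the blank above 0.12. It springs shut when let go; holding it fully down takes about 8 N at the middle of the bar's width.
- press_bar (a point): Point on top of the red press bar (the clip's tail), moving with it; pressed, it is at jig x = -65, y = 70 mm. Flat plate, 36 mm wide, jig x = -130 to +42 mm, free of obstacles for x below 0; a fingertip can press anywhere there and slide along. Fully down: level, top 38 mm above the work surface, y = 50 to 86 mm. Released: slopes up outward, inner edge 40, outer edge 50 mm high.
- jaw (a point): Lowest point of the clip's steel toe at its entry end, moving with the clip. The toe is a round bar 12 mm thick along jig x, from x = 18 to 42 mm, at y = 0. The hinge barrel lies at jig y = 42 mm, 50 mm above the work surface, between lugs (x = 6 to 54 mm). No part of the clip rises more than 80 mm above the work surface.
- blank_mid (a point): Centre (half-way up) of the loose pale wooden blank, a flat block 80 mm (its x, along the track) x 50 mm x 12 mm high, about 45 g, with a round mark on top. It lies in the track short of the clip. Fully home, its leading end touches the end stop, this point is at jig x = +20 mm, y = 0, 40 mm above the work surface, and its rear end is at jig x = -20 mm.
- track_stop (a point): Foot of the end stop's face on the track floor, on the track's centre line (jig x = +60 mm, y = 0). The stop rises 16 mm above the track floor.
- dish: Bystander: small turned wooden bowl, 100 mm across, 35 mm high; origin under its centre.
- tin: Bystander: round brass tin with a pale lid, 56 mm across, 30 mm high; origin under its centre.
- gouge: Bystander: carving gouge lying along its x, about 240 mm long (x = -110 to +132 mm), wooden handle 22 mm thick; origin on the work surface below the ferrule.
- sander: Bystander: cork sanding block 90 x 50 x 30 mm; origin under its centre.

How it is judged:
By the outcome, as a careful person would: the job done as asked, in the order asked, and still so for the second after the job is handed in, with the robot touching nothing.
It also fails if it takes over 43 s, if anything falls off the work surface, if the arm or the gripper's body presses on something with over 40 N, if the wrist force passes 120 N, or if a joint passes its speed limit or range.

## Working session

There is one attempt and no reset: what is moved stays moved. The work goes in short steps, Python scripts to look and compute and a tool call to move; the robot and the scene stay as the last step left them, time stands still between calls to the robot, and variables do not carry over. Pictures are saved under pics/ and viewed, and the job is handed in when it is done.

Besides the shell and the picture viewer there is one more tool, called as name(argument=value, ...) on one line, values as JSON. carry_out: Moves the arm, as the interface text tells. Its arguments: {"type":"object","properties":{"rows":{"type":"array","items":{"type":"array","items":{"type":"number"}}}},"required":["rows"]}

```bash
ls; mkdir -p pics
cat > h.py <<'E'
import numpy as np, cv2
from bench import get_obs, read_camera, calibration, close_job
def shot(n,f):
    im=read_camera(n); cv2.imwrite(f'pics/{f}.png',im[:,:,::-1]); return im
def ray(n,uv,c=None):
    c=c or calibration(n)
    x=(uv[0]-c['cx'])/c['fx'];y=(uv[1]-c['cy'])/c['fy']
    a,b=x,y
    for _ in range(20):
        r2=a*a+b*b; a=x/(1+c['k1']*r2); b=y/(1+c['k1']*r2)
    R=cv2.Rodrigues(np.array(c['rvec'],float))[0];t=np.array(c['tvec'],float).ravel()
    return -R.T@t, R.T@np.array([a,b,1])
def onz(n,uv,z,c=None):
    o,d=ray(n,uv,c); return o+d*(z-o[2])/d[2]
def proj(n,p,c=None):
    c=c or calibration(n)
    R=cv2.Rodrigues(np.array(c['rvec'],float))[0];t=np.array(c['tvec'],float).ravel()
    q=R@np.array(p)+t; a,b=q[0]/q[2],q[1]/q[2]; s=1+c['k1']*(a*a+b*b)
    return np.array([a*s*c['fx']+c['cx'],b*s*c['fy']+c['cy']])
E
python3 - <<'E'
from h import *
for n in('side','top','wrist'):
    shot(n,n+'0'); c=calibration(n); print(n,ray(n,(256,192),c), c['fx'])
print(get_obs())
E
```

```text
pics
side (array([0.34265396, 0.51829787, 0.67215282]), array([ 0.28940172, -0.61013394, -0.7376078 ])) 376.4651885933001
top (array([0.53484466, 0.01788295, 0.7500967 ]), array([ 0.05275213,  0.02015632, -0.99850941])) 361.59712584784427
wrist (array([ 0.25744142, -0.54626251,  0.37297662]), array([-0.24784871, -0.08277959, -0.96526159])) 333.92065943928867
{'time_s': 0.15, 'joint_positions': array([-1.35307309e+00,  3.59320516e-01,  1.51118207e+00,  2.92665892e-06,
        1.27252212e+00, -1.15061806e-01]), 'dq': array([ 0.00122722, -0.00337508, -0.00324205, -0.00199032, -0.00219175,
       -0.00058813]), 'joint_efforts': array([-9.79469696e-04, -5.28032649e+01, -2.78928816e+01, -3.05008152e-04,
        8.30956211e-03, -3.63448987e-05]), 'tcp_pos': array([ 0.19590625, -0.56655626,  0.23065871]), 'tool_rot': array([-3.09679275e+00, -5.20090493e-01,  1.10978458e-04]), 'wrist_force': array([-0.0336278 , -0.23568332, -0.47853231]), 'torque': array([ 0.00777923, -0.00466491, -0.03482796]), 'opening': 0.08562610418429235}
```

View pics/top0.png

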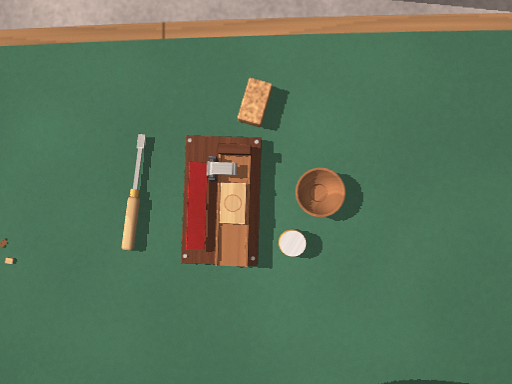

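View pics/side0.png

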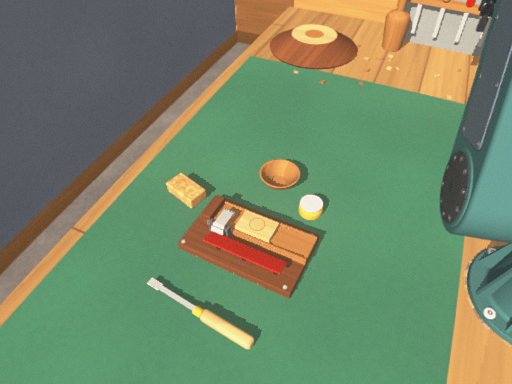

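The top view shows the jig around pixels (181–262, 135–268). The red bar is on its left and the blank is at about (233, 203). The clip is at about (222, 168) with the stop above it. I'll enlarge and measure.

Run:
```python
from h import *
im=cv2.imread('pics/top0.png')
c=cv2.resize(im[125:280,170:275],None,fx=5,fy=5,interpolation=cv2.INTER_CUBIC)[:, :]
c=cv2.resize(c,None,fx=.77,fy=.77); cv2.imwrite('pics/top0c.png',c)
hsv=cv2.cvtColor(im,cv2.COLOR_BGR2HSV)
def big(m):
    n,l,s,ce=cv2.connectedComponentsWithStats(m); k=1+s[1:,4].argmax(); return (l==k).astype(np.uint8)
def box(m):
    cs,_=cv2.findContours(m,cv2.RETR_EXTERNAL,cv2.CHAIN_APPROX_NONE); r=cv2.minAreaRect(max(cs,key=cv2.contourArea)); return r,cv2.boxPoints(r)
red=big(cv2.inRange(hsv,(0,200,60),(6,255,255))|cv2.inRange(hsv,(174,200,60),(180,255,255)))
roi=np.zeros(im.shape[:2],np.uint8);roi[175:230,212:252]=1
bl=big(cv2.inRange(hsv,(10,60,185),(30,200,255))*roi)
for nm,m,z in(('red',red,.044),('blank',bl,.046)):
    r,b=box(m);print(nm,m.sum(),r)
    for p in b: print(p,onz('top',p,z).round(4))
    print('c',onz('top',r[0],z).round(4))
for p in((189.5,140.5),(257,142),(184.5,256.5),(253,258)): print('pin',p,onz('top',p,.022).round(4))
```

```text
red 4 ((205.0, 172.5), (3.0, 0.0), -90.0)
[205. 174.] [0.6096 0.132  0.044 ]
[205. 174.] [0.6096 0.132  0.044 ]
[205. 171.] [0.6155 0.132  0.044 ]
[205. 171.] [0.6155 0.132  0.044 ]
c [0.6126 0.132  0.044 ]
blank 1021 ((232.5, 203.0), (40.0, 25.0), 90.0)
[220. 183.] [0.5911 0.1023 0.046 ]
[245. 183.] [0.5901 0.0533 0.046 ]
[245. 223.] [0.5122 0.0546 0.046 ]
[220. 223.] [0.513  0.1033 0.046 ]
c [0.5514 0.0783 0.046 ]
pin (189.5, 140.5) [0.6816 0.1669 0.022 ]
pin (257, 142) [0.6752 0.0287 0.022 ]
pin (184.5, 256.5) [0.4463 0.1786 0.022 ]
pin (253, 258) [0.4415 0.041  0.022 ]
```

View pics/top0c.png

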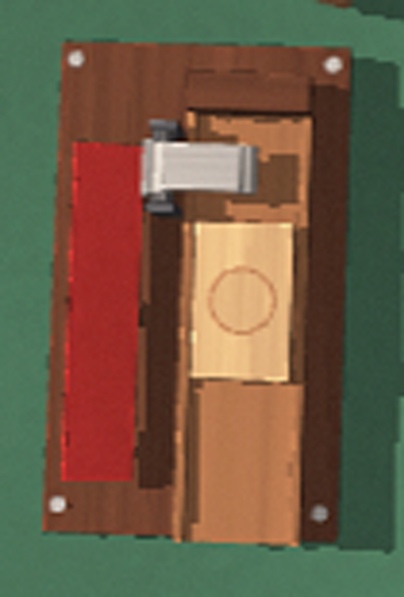

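Run:
```python
from h import *
a=-0.051
ux=np.array([np.cos(a),np.sin(a)]);uy=np.array([-np.sin(a),np.cos(a)])
T={'stopfaceL top(.05)':(187,108,.05),'stopface R top':(311,112,.05),'stop foot':(250,118,.034),'bar outer top':(73,142,.05),'bar inner top':(142,148,.04),'bar outer bot':(61,480,.05),'bar inner bot':(134,480,.04),
'track start L':(186,541,.034),'track start R':(299,545,.034),'blank rear L':(190,378,.046),'blank rear R':(288,381,.046),'blank fr L':(195,222,.046),'blank fr R':(293,223,.046),'board tl':(63,42,.022),'board tr':(352,48,.022),'board bl':(43,530,.022),'board br':(338,544,.022),'toe tip':(255,168,.05),'mark':(242,300,.046)}
for k,(x,y,z) in T.items():
    p=onz('top',(170+x/3.85-.4,125+y/3.85-.4),z)[:2]
    print(k,p.round(4),'along',(p@ux).round(4),'across',(p@uy).round(4))
```

```text
stopfaceL top(.05) [0.6505 0.1047] along 0.6443 across 0.1378
stopface R top [0.647  0.0416] along 0.644 across 0.0746
stop foot [0.6471 0.0739] along 0.6425 across 0.1068
bar outer top [0.6343 0.1633] along 0.6252 across 0.1954
bar inner top [0.6318 0.1295] along 0.6244 across 0.1616
bar outer bot [0.4636 0.1705] along 0.4543 across 0.1939
bar inner bot [0.462  0.1353] along 0.4545 across 0.1586
track start L [0.4301 0.1099] along 0.424 across 0.1317
track start R [0.4274 0.0521] along 0.4242 across 0.0738
blank rear L [0.5134 0.1053] along 0.5074 across 0.1313
blank rear R [0.5111 0.0557] along 0.5076 across 0.0817
blank fr L [0.5925 0.1018] along 0.5865 across 0.1319
blank fr R [0.591  0.0519] along 0.5876 across 0.0819
board tl [0.6921 0.1742] along 0.6824 across 0.2092
board tr [0.6851 0.0203] along 0.6832 across 0.0552
board bl [0.4349 0.1862] along 0.4249 across 0.2082
board br [0.4258 0.0325] along 0.4236 across 0.0542
toe tip [0.619  0.0705] along 0.6146 across 0.102
mark [0.5524 0.0784] along 0.5477 across 0.1064
```

Jig frame: yaw is about -0.051 rad and the origin is near (0.589, 0.077). This agrees with the stop, the track start and both bar ends to within 1 mm. The blank's rear end is at jig x ≈ -77 mm. I'll turn the tool to line up with the jig and set the opening first.

carry_out(rows=[[0,0,0,0,0,0.096,0.39],[0,0,0,0,0,0.096,0.39],[0,0,0,0,0,0.096,0.39],[0,0,0,0,0,0.096,0.39],[2.6,-2.5,0,0,0,0,0.39],[2.6,-2.5,0,0,0,0,0.39],[2.6,-2.5,0,0,0,0,0.39],[2.6,-2.5,0,0,0,0,0.39]])

```text
time_s: 0.82
tcp_pos: [0.3039, -0.4757, 0.2276]
tool_rot: [-3.137, 0.128, 0.006]
wrist_force: [0.2, 0.2, -0.3]
opening: 0.052
```

carry_out(rows=[[2.6,-2.5,0,0,0,0,0.39],[2.6,-2.5,0,0,0,0,0.39],[2.6,-2.5,0,0,0,0,0.39],[2.6,-2.5,0,0,0,0,0.39],[2.6,-2.5,0,0,0,0,0.39],[2.6,-2.5,0,0,0,0,0.39],[0,-3.8,0,0,0,0,0.39],[0,-3.8,0,0,0,0,0.39]])

```text
time_s: 1.48
tcp_pos: [0.4898, -0.2543, 0.2258]
tool_rot: [-3.137, 0.131, 0.002]
wrist_force: [0.1, 1.5, -0.8]
opening: 0.0522
```

carry_out(rows=[[0,0,0,0,0,-0.032,0.39],[0,-4,0,0,0,0,0.39],[0,-4,0,0,0,0,0.39],[0,-4,0,0,0,0,0.39],[0,-4,0,0,0,0,0.39],[0,-4,0,0,0,0,0.39],[0,-4,0,0,0,0,0.39],[0,-4,0,0,0,0,0.39]])

```text
time_s: 2.15
tcp_pos: [0.5029, 0.0331, 0.2252]
tool_rot: [-3.138, 0.081, 0.004]
wrist_force: [1.2, -0.2, 0.6]
opening: 0.0519
```

```bash
cat >> h.py <<'E'
def st():
    s=get_obs();p=s['tcp_pos'];a=-.051
    R=cv2.Rodrigues(s['tool_rot'])[0]
    q=p[:2]-np.array([.5887,.0767])
    print('t',s['time_s'],'jig x,y,z mm',round(1e3*(q@[np.cos(a),np.sin(a)]),1),round(1e3*(q@[-np.sin(a),np.cos(a)]),1),round(1e3*p[2],1),'yaw err',round(np.arctan2(R[1,0],R[0,0])-a,4),'z',R[:,2].round(4),'F',s['wrist_force'].round(1),'op',s['opening'])
E
python3 -c "
from h import *
st()"
```

```text
t 2.15 jig x,y,z mm -83.4 -47.9 225.2 yaw err -0.0008 z [-0.0023  0.0031 -1.    ] F [ 1.2 -0.2  0.6] op 0.051909354283024754
```

carry_out(rows=[[-0.7,-4,0,0,0,0,0.39],[-0.7,-4,0,0,0,0,0.39],[0,0,3,0,0,0,0.39],[0,0,3,0,0,0,0.39],[0,0,3,0,0,0,0.39],[0,0,3,0,0,0,0.39],[0,0,0.5,0,0,0,0.39],[0,0,0,0,0,0,0.39]])

```text
time_s: 2.82
tcp_pos: [0.4938, 0.1289, 0.0987]
tool_rot: [-3.133, 0.059, -0.008]
wrist_force: [0.2, -0.1, -0.2]
opening: 0.0518
```

```bash
python3 -c "
from h import *
st()
for n in ('side','wrist','top'): shot(n,n+'1')
im=cv2.imread('pics/side1.png'); cv2.imwrite('pics/side1c.png',cv2.resize(im[150:310,160:350],None,fx=3.7,fy=3.7,interpolation=cv2.INTER_CUBIC))
"
```

```text
t 2.8167 jig x,y,z mm -97.4 47.3 98.7 yaw err 0.0131 z [ 0.0055  0.0077 -1.    ] F [ 0.2 -0.1 -0.2] op 0.05179145320532642
```

View pics/side1c.png

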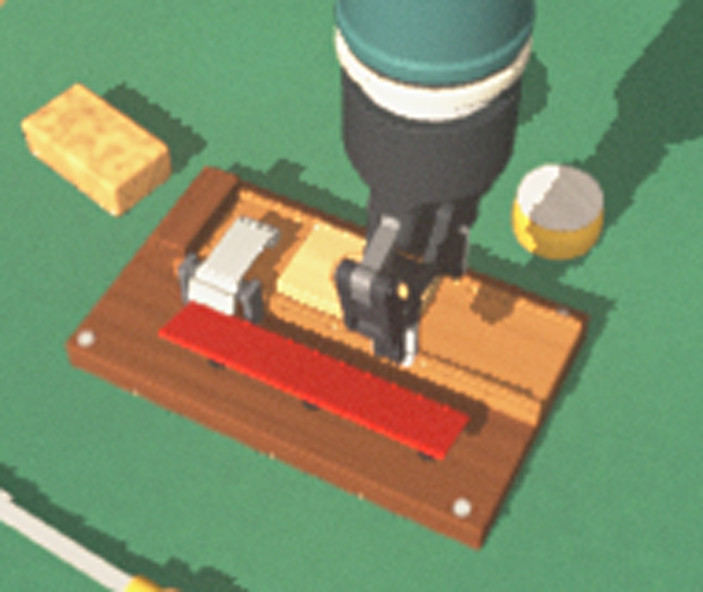

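View pics/wrist1.png

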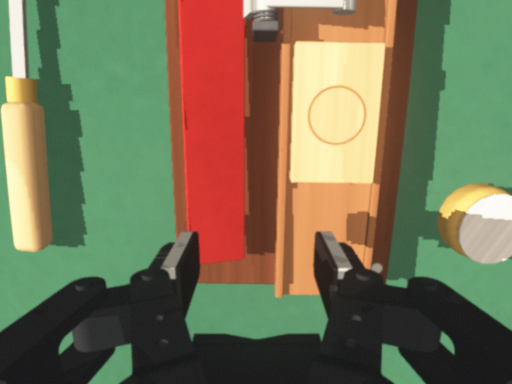

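The wrist view shows the blank's rear edge at row ~183 (columns 291–375) and the bar at columns 182–245. Both fingers are still above the jig. I'll correct the y overshoot and the yaw.

carry_out(rows=[[0,0.7,0,0,0,0.013,0.39],[0,0.6,0.5,0,0,0,0.39],[0,0,0,0,0,0,0.39],[0,0,0,0,0,0,0.39]])

```text
time_s: 3.3
tcp_pos: [0.4996, 0.1141, 0.1008]
tool_rot: [-3.131, 0.084, -0.031]
wrist_force: [0.1, 0.4, 0.4]
opening: 0.0518
```

```bash
python3 -c "
from h import *
st()
c=calibration('wrist'); shot('wrist','wrist2')
o=np.array([.5887,.0767]);a=-.051
def J(x,y,z): return [*(o+np.array([np.cos(a),np.sin(a)])*x+np.array([-np.sin(a),np.cos(a)])*y),z]
im=cv2.imread('pics/wrist2.png')
for P in ((-.077,-.025,.046),(-.077,.025,.046),(.003,-.025,.046),(.003,.025,.046),(-.13,.0876,.0515),(-.13,.0532,.041),(-.16,.027,.039),(-.16,-.027,.039),(-.098,0,.09),(-.098,.067,.09)):
    u=proj('wrist',J(*P),c); print(P,u.round(1)); cv2.circle(im,tuple(int(v) for v in u.round()),3,(255,255,0),1)
cv2.imwrite('pics/wrist2m.png',im)
"
```

```text
t 3.3 jig x,y,z mm -90.9 32.8 100.8 yaw err -0.0029 z [ 0.0203  0.0088 -0.9998] F [0.1 0.4 0.4] op 0.05179356182778682
(-0.077, -0.025, 0.046) [350.3 190.1]
(-0.077, 0.025, 0.046) [268.6 190.2]
(0.003, -0.025, 0.046) [358.5  51.4]
(0.003, 0.025, 0.046) [269.3  51.2]
(-0.13, 0.0876, 0.0515) [170.4 272.8]
(-0.13, 0.0532, 0.041) [225.7 265.7]
(-0.16, 0.027, 0.039) [264.8 303.7]
(-0.16, -0.027, 0.039) [342.3 303.5]
(-0.098, 0, 0.09) [320.7 251.9]
(-0.098, 0.067, 0.09) [186.9 251.7]
```

View pics/wrist2m.png

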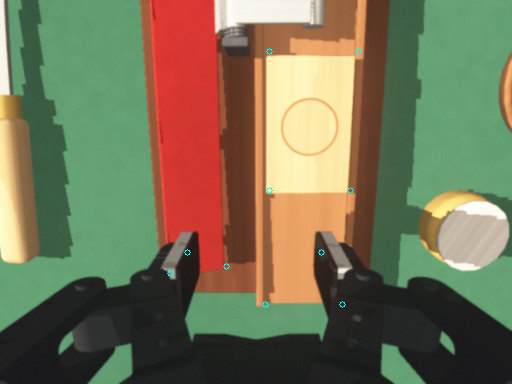

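The projected model points match the picture to about 2 mm, with the blank's corners at (268, 190) and (350, 190). The small tilt needs correcting, so I'll add a helper that gives the correction in tool axes.

```bash
cat >> h.py <<'E'
def to(x,y,z):
    st(); s=get_obs(); a=-.051
    R=cv2.Rodrigues(s['tool_rot'])[0]
    P=np.array([.5887,.0767,0])+np.array([np.cos(a)*x-np.sin(a)*y,np.sin(a)*x+np.cos(a)*y,z*1.0])
    G=np.array([[np.cos(a),np.sin(a),0],[np.sin(a),-np.cos(a),0],[0,0,-1]])
    print('shift cm',(100*R.T@(P-s['tcp_pos'])).round(2),'turn',cv2.Rodrigues(R.T@G)[0].ravel().round(4))
E
python3 -c "
from h import *
to(-.098,.035,.065)"
```

```text
t 3.35 jig x,y,z mm -90.9 32.8 100.7 yaw err -0.0028 z [ 0.0202  0.0086 -0.9998] F [ 0.1 -0.3  0.4] op 0.05180503564385018
shift cm [-0.78 -0.19  3.56] turn [-0.0097 -0.0197 -0.0027]
```

carry_out(rows=[[-0.4,-0.1,0,-0.005,-0.01,-0.002,0.39],[-0.4,-0.1,0.5,-0.005,-0.01,0,0.39],[0,0,1,0,0,0,0.39],[0,0,1,0,0,0,0.39],[0,0,0.5,0,0,0,0.39],[0,0,0,0,0,0,0.39]])

```text
time_s: 3.85
tcp_pos: [0.4912, 0.117, 0.0682]
tool_rot: [3.14, -0.081, -0.002]
wrist_force: [-1.0, 0.3, -0.0]
opening: 0.0519
```

```bash
python3 -c "
from h import *
to(-.098,.035,.055)"
```

```text
t 3.85 jig x,y,z mm -99.5 35.2 68.2 yaw err -0.0006 z [-0.0012 -0.001  -1.    ] F [-1.   0.3 -0. ] op 0.051876590545523175
shift cm [0.15 0.02 1.32] turn [ 0.0011  0.0011 -0.0006]
```

carry_out(rows=[[0,0,0.6,0,0,0,0.39],[0,0,0.6,0,0,0,0.39],[0,0,0.4,0,0,0,0.39],[0,0,0.3,0,0,0,0.39],[0,0,0,0,0,0,0.39]])

```text
time_s: 4.27
tcp_pos: [0.4902, 0.117, 0.0458]
tool_rot: [3.139, -0.08, -0.006]
wrist_force: [0.1, -0.1, -0.2]
opening: 0.0523
```

```bash
python3 -c "
from h import *
to(-.098,.035,.040)
for n in ('side','wrist'): shot(n,n+'3')
im=cv2.imread('pics/side3.png'); cv2.imwrite('pics/side3c.png',cv2.resize(im[180:300,180:330],None,fx=4.7,fy=4.7,interpolation=cv2.INTER_CUBIC))
"
```

```text
t 4.2667 jig x,y,z mm -100.4 35.2 45.8 yaw err -0.0003 z [-0.0039 -0.0012 -1.    ] F [ 0.1 -0.1 -0.2] op 0.052278154293868735
shift cm [0.25 0.02 0.57] turn [ 0.0014  0.0039 -0.0003]
```

View pics/side3c.png

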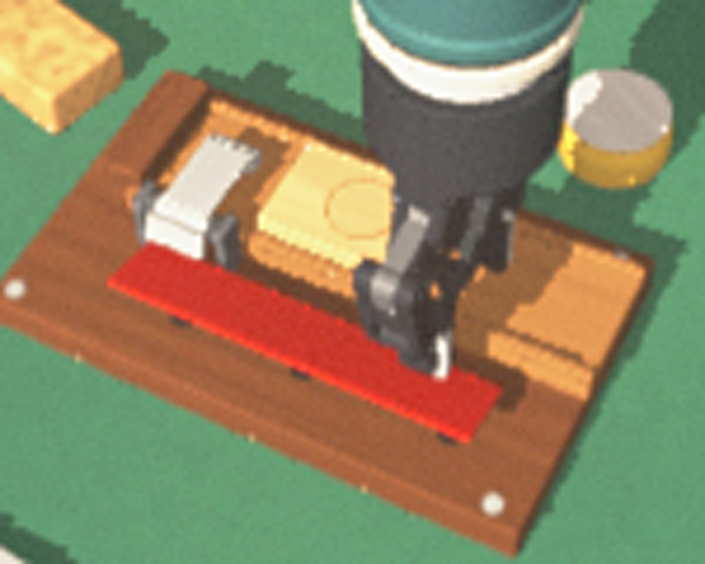

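View pics/wrist3.png

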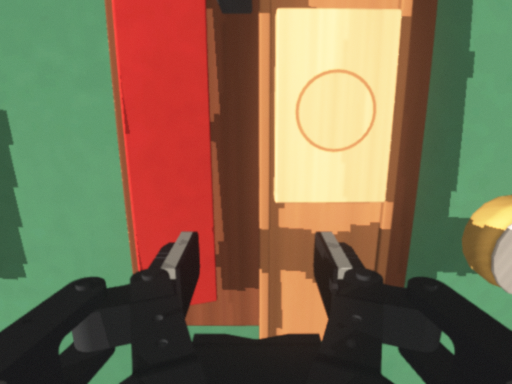

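No contact yet: the left tip is over the bar and the right tip is inside the track behind the blank, whose rear edge is at row ~202. I'll descend gently.

carry_out(rows=[[0,0,0.4,0,0,0,0.39],[0,0,0.3,0,0,0,0.39],[0,0,0.2,0,0,0,0.39],[0,0,0,0,0,0,0.39]])

```text
time_s: 4.7
tcp_pos: [0.4913, 0.1164, 0.0383]
tool_rot: [3.139, -0.079, -0.002]
wrist_force: [-2.6, -0.7, 7.0]
opening: 0.0522
```

```bash
python3 -c "
from h import *
to(-.098,.035,.035)"
```

```text
t 4.7 jig x,y,z mm -99.3 34.7 38.3 yaw err 0.0006 z [-0.001 -0.002 -1.   ] F [-2.6 -0.7  7. ] op 0.05222893240054322
shift cm [ 0.13 -0.03  0.33] turn [0.0021 0.0009 0.0006]
```

carry_out(rows=[[0,0,0.3,0,0,0,0.39],[0,0,0.2,0,0,0,0.39]])

```text
time_s: 4.87
tcp_pos: [0.4914, 0.1153, 0.0347]
tool_rot: [3.137, -0.077, -0.0]
wrist_force: [-3.3, -5.5, 15.2]
opening: 0.0522
```

```bash
python3 -c "
from h import *
to(-.098,.035,.033)
shot('side','side4')
im=cv2.imread('pics/side4.png'); cv2.imwrite('pics/side4c.png',cv2.resize(im[180:300,180:330],None,fx=4.7,fy=4.7,interpolation=cv2.INTER_CUBIC))
"
```

```text
t 4.8667 jig x,y,z mm -99.1 33.6 34.7 yaw err 0.0018 z [-4.0e-04 -3.8e-03 -1.0e+00] F [-3.3 -5.5 15.2] op 0.052242844770731704
shift cm [ 0.12 -0.14  0.17] turn [0.0038 0.0002 0.0018]
```

View pics/side4c.png

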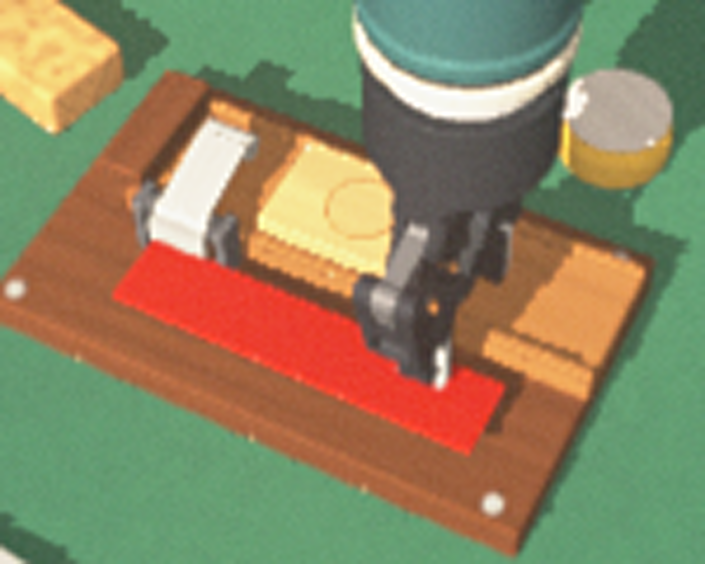

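The bar is now level and fully down, and the toe has lifted clear. Next I'll slide in +x while keeping the downward press.

carry_out(rows=[[0.3,-0.1,0.15,0,0,0,0.39],[0.4,0,0.15,0,0,0,0.39],[0.4,0,0.15,0,0,0,0.39]])

```text
time_s: 5.17
tcp_pos: [0.4916, 0.1146, 0.0332]
tool_rot: [3.135, -0.075, -0.029]
wrist_force: [-14.7, 1.8, 38.1]
opening: 0.0521
```

```bash
python3 -c "
from h import *
to(-.031,.035,.035)"
```

```text
t 5.1667 jig x,y,z mm -98.9 32.9 33.2 yaw err 0.0033 z [-0.0186 -0.0056 -0.9998] F [-14.7   1.8  38.1] op 0.05207252521243051
shift cm [ 6.78 -0.19 -0.3 ] turn [0.0065 0.0183 0.0033]
```

Pressing too hard (38 N), and friction is holding the tip. I'll ease up.

carry_out(rows=[[0.3,0,-0.15,0.003,0.009,0.002,0.39]])

```text
time_s: 5.25
tcp_pos: [0.4916, 0.1148, 0.0355]
tool_rot: [3.138, -0.078, -0.023]
wrist_force: [-3.0, 3.2, 7.6]
opening: 0.0521
```

carry_out(rows=[[0.4,0,0,0.003,0.009,0.001,0.39]])

```text
time_s: 5.33
tcp_pos: [0.4933, 0.1149, 0.0362]
tool_rot: [-3.14, 0.079, 0.014]
wrist_force: [-5.5, -0.1, 8.9]
opening: 0.0522
```

```bash
python3 -c "
from h import *
to(-.031,.035,.035)"
```

```text
t 5.3333 jig x,y,z mm -97.2 33.3 36.2 yaw err 0.0005 z [-8.8e-03  4.0e-04 -1.0e+00] F [-5.5 -0.1  8.9] op 0.05217732027206633
shift cm [ 6.62 -0.17  0.06] turn [0.     0.0088 0.0005]
```

carry_out(rows=[[0.5,-0.1,0.1,0,0.005,0,0.39],[0.5,0,0.05,0,0.004,0,0.39]])

```text
time_s: 5.5
tcp_pos: [0.4971, 0.1149, 0.0353]
tool_rot: [3.139, -0.077, -0.014]
wrist_force: [-6.1, 0.2, 11.1]
opening: 0.0523
```

```bash
python3 -c "
from h import *
to(-.031,.035,.035)"
```

```text
t 5.5 jig x,y,z mm -93.4 33.4 35.3 yaw err 0.0017 z [-0.0092 -0.0011 -1.    ] F [-6.1  0.2 11.1] op 0.05225557788917608
shift cm [ 6.24 -0.15 -0.02] turn [0.0016 0.0091 0.0017]
```

carry_out(rows=[[0.6,-0.1,0.03,0,0.008,0,0.39],[0.6,-0.05,0.03,0,0.005,0,0.39],[0.6,0,0.03,0,0.005,0,0.39]])

```text
time_s: 5.75
tcp_pos: [0.505, 0.1147, 0.0346]
tool_rot: [3.137, -0.075, -0.013]
wrist_force: [-7.7, 0.5, 12.4]
opening: 0.052
```

```bash
python3 -c "
from h import *
to(-.031,.035,.035)"
```

```text
t 5.75 jig x,y,z mm -85.6 33.7 34.6 yaw err 0.0034 z [-0.0085 -0.0038 -1.    ] F [-7.7  0.5 12.4] op 0.05195985089524947
shift cm [ 5.46 -0.11 -0.08] turn [0.0042 0.0083 0.0034]
```

carry_out(rows=[[0.6,-0.05,0,0.003,0.006,0.003,0.39],[0.6,-0.05,0,0.002,0.006,0.002,0.39],[0.6,-0.05,0,0.002,0.006,0.002,0.39]])

```text
time_s: 6.0
tcp_pos: [0.5119, 0.1149, 0.0346]
tool_rot: [-3.14, 0.083, 0.015]
wrist_force: [-7.9, -0.8, 12.0]
opening: 0.0523
```

```bash
python3 -c "
from h import *
to(-.031,.035,.035)
shot('wrist','wrist5');shot('side','side5')
im=cv2.imread('pics/side5.png'); cv2.imwrite('pics/side5c.png',cv2.resize(im[180:300,180:330],None,fx=4.7,fy=4.7,interpolation=cv2.INTER_CUBIC))
"
```

```text
t 6.0 jig x,y,z mm -78.6 34.3 34.6 yaw err -0.0021 z [-0.0095  0.0011 -1.    ] F [-7.9 -0.8 12. ] op 0.05233842321406428
shift cm [ 4.76 -0.08 -0.09] turn [-0.0006  0.0095 -0.0021]
```

View pics/wrist5.png

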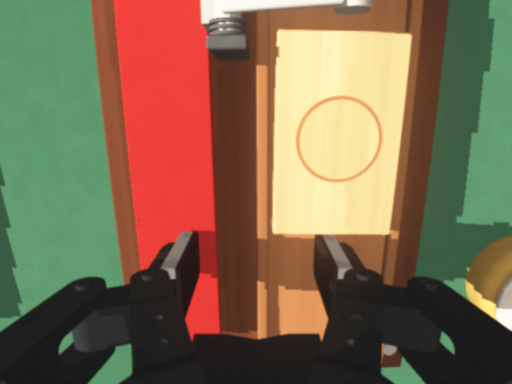

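View pics/side5c.png

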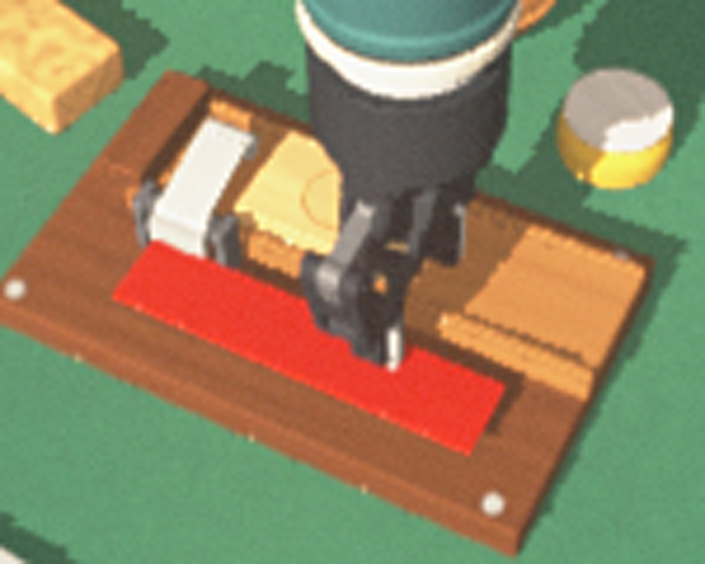

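The bar is still level, and the blank sits square against the right fingertip with its rear edge at row ~234. I'll continue.

carry_out(rows=[[0.8,-0.04,0,0,0.008,-0.002,0.39],[0.8,-0.04,0,0,0.006,0,0.39],[0.8,-0.04,0,0.001,0.006,0.001,0.39],[0.8,-0.04,0,0.001,0.006,0.001,0.39]])

```text
time_s: 6.43
tcp_pos: [0.5288, 0.1147, 0.0344]
tool_rot: [-3.14, 0.081, 0.015]
wrist_force: [-9.4, 0.6, 12.8]
opening: 0.0519
```

```bash
python3 -c "
from h import *
to(-.031,.035,.035)"
```

```text
t 6.4333 jig x,y,z mm -61.8 34.9 34.4 yaw err -0.0004 z [-9.5e-03  6.0e-04 -1.0e+00] F [-9.4  0.6 12.8] op 0.05186253080626163
shift cm [ 3.08 -0.01 -0.09] turn [-0.0001  0.0095 -0.0004]
```

carry_out(rows=[[0.7,-0.02,0,0,0.007,0,0.39],[0.7,-0.02,0,0,0.006,0,0.39],[0.7,-0.02,0,0,0.006,0,0.39],[0.7,-0.02,0,0,0.006,0,0.39]])

```text
time_s: 6.77
tcp_pos: [0.5422, 0.1142, 0.0344]
tool_rot: [3.139, -0.078, -0.017]
wrist_force: [-10.1, 0.5, 13.1]
opening: 0.0519
```

```bash
python3 -c "
from h import *
to(-.031,.035,.035)
shot('wrist','wrist6');shot('side','side6')
im=cv2.imread('pics/side6.png'); cv2.imwrite('pics/side6c.png',cv2.resize(im[180:300,180:330],None,fx=4.7,fy=4.7,interpolation=cv2.INTER_CUBIC))
"
```

```text
t 6.7667 jig x,y,z mm -48.4 35.1 34.4 yaw err 0.0012 z [-0.0107 -0.0013 -0.9999] F [-10.1   0.5  13.1] op 0.0518600773684571
shift cm [ 1.74  0.01 -0.08] turn [0.0018 0.0106 0.0012]
```

View pics/wrist6.png

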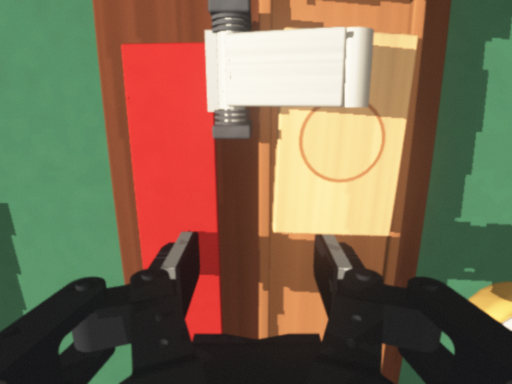

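View pics/side6c.png

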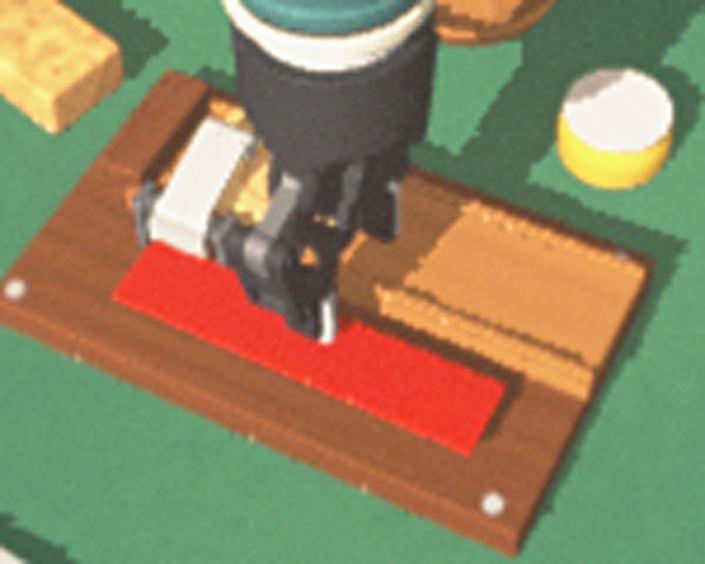

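The blank is passing under the raised clip with about 17 mm to go.

carry_out(rows=[[0.6,0,0,0.001,0.007,0.001,0.39],[0.6,0,0,0,0.006,0,0.39],[0.6,0,0,0,0.006,0,0.39]])

```text
time_s: 7.12
tcp_pos: [0.5508, 0.1137, 0.0346]
tool_rot: [3.139, -0.078, -0.012]
wrist_force: [-8.2, 0.6, 11.5]
opening: 0.0522
```

```bash
python3 -c "
from h import *
to(-.031,.035,.035)"
```

```text
t 7.1167 jig x,y,z mm -39.7 35.0 34.6 yaw err 0.0013 z [-0.0076 -0.0012 -1.    ] F [-8.2  0.6 11.5] op 0.05219347206570345
shift cm [ 0.87  0.   -0.04] turn [0.0016 0.0075 0.0013]
```

carry_out(rows=[[0.6,0,0,0.001,0.006,0.001,0.39],[0.6,0,0,0,0.005,0,0.39]])

```text
time_s: 7.28
tcp_pos: [0.5564, 0.1134, 0.0348]
tool_rot: [3.14, -0.078, -0.012]
wrist_force: [-7.5, 0.8, 10.3]
opening: 0.0519
```

carry_out(rows=[[0.5,0,0,0,0.005,0,0.39]])

```text
time_s: 7.37
tcp_pos: [0.5569, 0.1132, 0.0346]
tool_rot: [3.139, -0.079, -0.017]
wrist_force: [-13.8, 0.8, 15.9]
opening: 0.0521
```

```bash
python3 -c "
from h import *
to(-.031,.035,.035)"
```

```text
t 7.3667 jig x,y,z mm -33.7 34.9 34.6 yaw err 0.0007 z [-0.011  -0.001  -0.9999] F [-13.8   0.8  15.9] op 0.052145957070228746
shift cm [ 0.27 -0.01 -0.04] turn [0.0015 0.0109 0.0008]
```

Resistance jumped (Fx -7.5 to -13.8 N) at x ≈ -34, so this is probably the stop. I'll push once more and look.

carry_out(rows=[[0.5,0,0,0,0.005,0,0.39]])

```text
time_s: 7.45
tcp_pos: [0.5568, 0.1132, 0.0346]
tool_rot: [3.139, -0.079, -0.024]
wrist_force: [-13.4, 2.3, 15.5]
opening: 0.0523
```

```bash
python3 -c "
from h import *
to(-.031,.035,.035)
c=calibration('wrist');shot('wrist','wrist7');shot('top','top7')
o=np.array([.5887,.0767]);a=-.051
for uv in ((290,235),(380,235)):
    p=onz('wrist',uv,.046,c)[:2]-o; print(p@[np.cos(a),np.sin(a)],p@[-np.sin(a),np.cos(a)])
"
```

```text
t 7.45 jig x,y,z mm -33.7 34.8 34.6 yaw err 0.0005 z [-0.0151 -0.0011 -0.9999] F [-13.4   2.3  15.5] op 0.052324331420957756
shift cm [ 0.27 -0.02 -0.05] turn [0.0018 0.015  0.0005]
-0.02262501303449793 0.01994460250755304
-0.022796802396322802 -0.01833481709609368
```

View pics/wrist7.png

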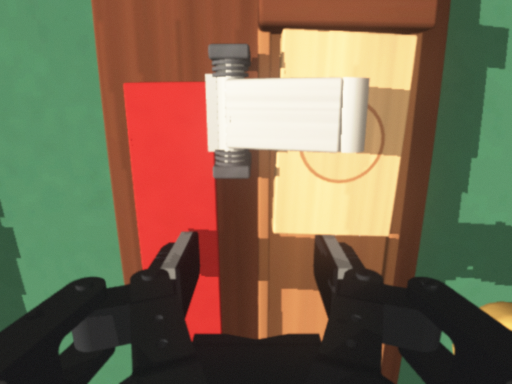

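carry_out(rows=[[0.6,0,-0.02,0,0.012,0,0.39],[0.6,0,-0.02,0,0.012,0,0.39]])

```text
time_s: 7.72
tcp_pos: [0.5568, 0.1132, 0.0345]
tool_rot: [3.138, -0.08, -0.019]
wrist_force: [-13.5, 2.6, 15.5]
opening: 0.0522
```

```bash
python3 -c "
from h import *
to(-.031,.035,.035)
c=calibration('wrist');im=shot('wrist','wrist8')[:,:,::-1]
o=np.array([.5887,.0767]);a=-.051
def j(uv,z):
    p=onz('wrist',uv,z,c)[:2]-o; return (p@[np.cos(a),np.sin(a)]).round(4)
for r in (24,26,28,30): print(r,'at .046',j((345,r),.046),'at .05',j((345,r),.05))
b=cv2.resize(im[0:60,250:430],None,fx=4.4,fy=8,interpolation=cv2.INTER_NEAREST);cv2.imwrite('pics/wrist8c.png',b)
for r in range(15,40): print(r,im[r,330:360].mean(0).round())
for r in range(225,245): print(r,im[r,285:305].mean(0).round())
"
```

```text
t 7.7167 jig x,y,z mm -33.7 34.8 34.5 yaw err -0.0001 z [-0.0121 -0.0019 -0.9999] F [-13.5   2.6  15.5] op 0.05222503896133189
shift cm [ 0.27 -0.02 -0.05] turn [ 0.0025  0.012  -0.0001]
24 at .046 0.0591 at .05 0.0583
26 at .046 0.0584 at .05 0.0577
28 at .046 0.0578 at .05 0.057
30 at .046 0.0571 at .05 0.0563
15 [ 57.  86. 151.]
16 [ 57.  86. 151.]
17 [ 57.  86. 150.]
18 [ 57.  87. 149.]
19 [ 57.  86. 149.]
20 [ 55.  84. 145.]
21 [ 52.  79. 137.]
22 [ 49.  74. 128.]
23 [ 46.  69. 119.]
24 [ 43.  65. 111.]
25 [ 40.  60. 101.]
26 [37. 55. 91.]
27 [34. 50. 83.]
28 [34. 50. 82.]
29 [38. 55. 88.]
30 [ 62.  93. 133.]
31 [113. 168. 208.]
32 [154. 220. 247.]
33 [171. 235. 253.]
34 [175. 238. 253.]
35 [176. 238. 254.]
36 [176. 238. 254.]
37 [176. 238. 254.]
38 [176. 238. 254.]
39 [176. 238. 254.]
225 [166. 232. 252.]
226 [166. 232. 252.]
227 [167. 233. 252.]
228 [166. 233. 252.]
229 [166. 232. 252.]
230 [166. 233. 252.]
231 [165. 232. 252.]
232 [157. 225. 250.]
233 [132. 198. 241.]
234 [108. 168. 231.]
235 [ 95. 153. 225.]
236 [ 84. 136. 207.]
237 [ 70. 113. 175.]
238 [ 61.  99. 155.]
239 [ 59.  96. 150.]
240 [ 59.  95. 150.]
241 [ 59.  95. 150.]
242 [ 59.  95. 149.]
243 [ 59.  95. 149.]
244 [ 59.  95. 149.]
```

View pics/wrist8c.png

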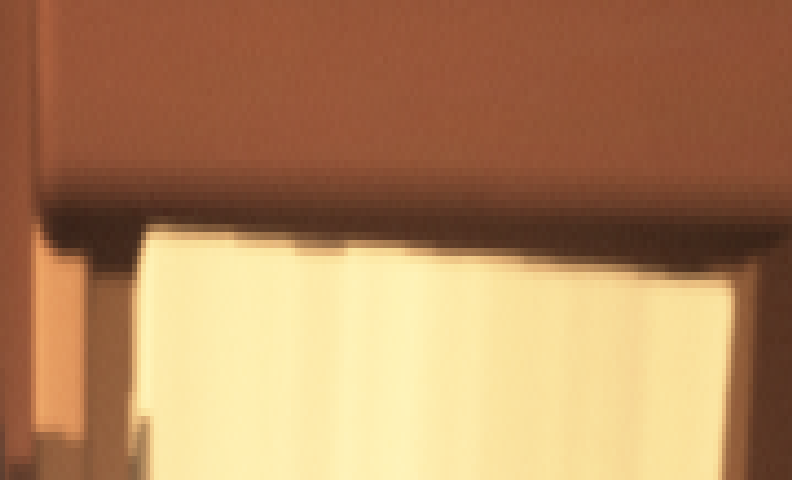

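```bash
python3 -c "
from h import *
c=calibration('wrist');im=cv2.imread('pics/wrist8.png').astype(float)
o=np.array([.5887,.0767]);a=-.051
def j(uv,z=.046):
    p=onz('wrist',uv,z,c)[:2]-o; return (1e3*np.array([p@[np.cos(a),np.sin(a)],p@[-np.sin(a),np.cos(a)]])).round(1)
def edge(col,lo,hi,t):
    v=im[lo:hi,col-2:col+3,1].mean(1)-t
    for i in range(len(v)-1):
        if v[i]*v[i+1]<0: return lo+i+v[i]/(v[i]-v[i+1])
for col in (290,310,340,370,400,408): 
    r=edge(col,20,50,150); print('front',col,r,j((col,r)))
for col in (278,290,300,310,360,370,380,388):
    r=edge(col,215,250,200); print('rear',col,r, None if r is None else j((col,r)))
for col in (270,290,340,400,420):
    v=im[0:40,col-2:col+3,1].mean(1); r=edge(col,5,29,70); print('stop',col,r,j((col,r),.05) if r else None)
for row in (50,60,70,170,190,210,225):
    v=im[row-1:row+2,255:425,1].mean(0); k=np.where(v>195)[0]; print('side',row,255+k.min(),255+k.max(),j((255+k.min(),row)),j((255+k.max(),row)))
b=im[222:250,255:425];cv2.imwrite('pics/w8r.png',cv2.resize(b,None,fx=4.6,fy=8,interpolation=cv2.INTER_NEAREST))
"
```

```text
front 290 28.63157894736842 [57.4 21.9]
front 310 29.50537634408602 [57.1 14.7]
front 340 30.398663697104677 [56.9  3.8]
front 370 32.36842105263158 [56.4 -7.3]
front 400 34.21183800623053 [ 56.  -18.4]
front 408 34.5 [ 55.9 -21.4]
rear 278 232.06113537117903 [-21.3  25. ]
rear 290 232.71241830065358 [-21.6  19.9]
rear 300 233.2125 [-21.9  15.7]
rear 310 233.4756756756757 [-22.   11.5]
rear 360 234.22972972972974 [-22.4  -9.7]
rear 370 234.416149068323 [-22.6 -14. ]
rear 380 234.61111111111111 [-22.7 -18.3]
rear 388 226.33333333333334 [-18.9 -21.4]
stop 270 21.333333333333332 [59.  29.3]
stop 290 21.694444444444443 [58.9 22.3]
stop 340 22.76923076923077 [58.7  4.8]
stop 400 23.192307692307693 [ 58.9 -16.5]
stop 420 23.210526315789473 [ 59.1 -23.7]
side 50 281 413 [50.1 25. ] [ 50.6 -23.8]
side 60 284 412 [46.6 23.9] [ 47.1 -23.8]
side 70 281 411 [43.1 24.9] [ 43.5 -23.8]
side 170 280 397 [ 5.3 24.6] [  5.3 -22.5]
side 190 274 394 [-3.  26.9] [ -3.1 -22.2]
side 210 273 391 [-11.5  27.2] [-11.7 -21.9]
side 225 273 389 [-18.1  27.1] [-18.3 -21.7][ WARN:0@0.398] global loadsave.cpp:1063 imwrite_ Unsupported depth image for selected encoder is fallbacked to CV_8U.
```

View pics/w8r.png

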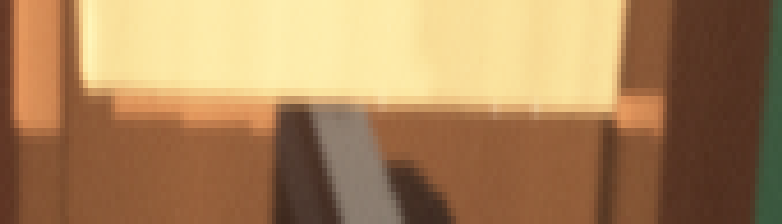

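The blank's left front corner is at the stop, but the blank is yawed about -0.03 rad. Its rear has drifted to +y, and fingertip friction stops it squaring up. I'll carry the tips about 2.5 mm towards jig -y while still pushing, which should swing the rear back.

carry_out(rows=[[0.3,0.3,-0.02,0,0.01,0,0.39],[0.3,0.4,-0.02,0,0.006,0,0.39]])

```text
time_s: 7.93
tcp_pos: [0.5574, 0.1088, 0.0354]
tool_rot: [-3.139, 0.083, 0.005]
wrist_force: [-5.9, 10.3, 7.8]
opening: 0.0522
```

```bash
python3 -c "
from h import *
to(-.031,.033,.035)"
```

```text
t 7.9333 jig x,y,z mm -32.9 30.5 35.4 yaw err -0.002 z [-0.0033  0.0015 -1.    ] F [-5.9 10.3  7.8] op 0.05224771339347206
shift cm [ 0.19 -0.26  0.04] turn [-0.0013  0.0034 -0.002 ]
```

Moved 4.3 mm in -y, and x advanced 0.8 mm. I'll push straight again and measure the edges.

carry_out(rows=[[0.4,0,0.02,0,0.004,0,0.39],[0.4,0,0.02,0,0.004,0,0.39]])

```text
time_s: 8.1
tcp_pos: [0.5574, 0.1087, 0.0352]
tool_rot: [-3.139, 0.085, 0.014]
wrist_force: [-9.7, -0.9, 15.0]
opening: 0.0523
```

```bash
cat > edges.py <<'E'
from h import *
import sys
to(-.031,.033,.035)
c=calibration('wrist');f=sys.argv[1];shot('wrist',f);im=cv2.imread(f'pics/{f}.png').astype(float)
o=np.array([.5887,.0767]);a=-.051
def j(uv,z=.046):
    p=onz('wrist',uv,z,c)[:2]-o; return (1e3*np.array([p@[np.cos(a),np.sin(a)],p@[-np.sin(a),np.cos(a)]])).round(1)
def edge(col,lo,hi,t):
    v=im[lo:hi,col-2:col+3,1].mean(1)-t
    for i in range(len(v)-1):
        if v[i]*v[i+1]<0: return lo+i+v[i]/(v[i]-v[i+1])
for n,cols,lo,hi,t in (('front',(290,310,340,370,390,400),15,50,150),('rear',(285,295,305,310,360,370,380),210,255,200)):
    for col in cols:
        r=edge(col,lo,hi,t); print(n,col,r and round(r,1),r and j((col,r)))
for row in (50,60,190,210,220):
    v=im[row-1:row+2,240:425,1].mean(0); k=np.where(v>195)[0]; print('side',row,j((240+k.min(),row)),j((240+k.max(),row)))
E
python3 edges.py wrist9
```

```text
t 8.1 jig x,y,z mm -32.9 30.3 35.2 yaw err -0.0031 z [-0.0088  0.0017 -1.    ] F [-9.7 -0.9 15. ] op 0.052339517761295536
shift cm [ 0.19 -0.27  0.02] turn [-0.0013  0.0089 -0.0031]
front 290 31.2 [57.4 17. ]
front 310 31.9 [57.2  9.7]
front 340 31.3 [57.4 -1.2]
front 370 32.3 [ 57.2 -12.3]
front 390 33.4 [ 56.9 -19.7]
front 400 32.1 [ 57.4 -23.4]
rear 285 233.9 [-21.7  17.4]
rear 295 234.2 [-21.9  13.2]
rear 305 234.3 [-21.9   9. ]
rear 310 234.1 [-21.9   6.9]
rear 360 233.0 [-21.5 -14.4]
rear 370 232.8 [-21.4 -18.7]
rear 380 232.7 [-21.4 -23. ]
side 50 [50.9 24.6] [ 51.2 -24.4]
side 60 [47.4 23.9] [ 47.7 -24.3]
side 190 [-2.4 24.3] [ -2.6 -24.5]
side 210 [-11.   24.3] [-11.2 -24.5]
side 220 [-15.4  24.2] [-15.7 -24.6]
```

View pics/wrist9.png

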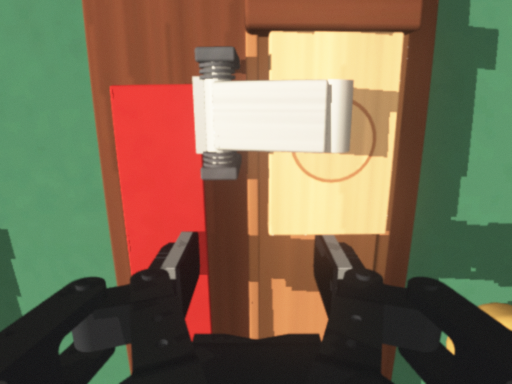

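The blank is now square (front 57.2 ± 0.2, sides parallel) and its front is at the same x as where the corner stopped. I'll do one firmer push to confirm it's home.

carry_out(rows=[[0.8,0,-0.02,0,0.008,0.002,0.39],[0.8,0,-0.02,0,0.008,0.001,0.39]])

```text
time_s: 8.32
tcp_pos: [0.5574, 0.1083, 0.0346]
tool_rot: [-3.139, 0.091, 0.034]
wrist_force: [-16.9, 1.2, 20.3]
opening: 0.0517
```

```bash
python3 edges.py wrist10
```

```text
t 8.3167 jig x,y,z mm -32.9 30.0 34.6 yaw err -0.007 z [-0.0217  0.0013 -0.9998] F [-16.9   1.2  20.3] op 0.05172412824293081
shift cm [ 0.19 -0.3  -0.05] turn [-0.0001  0.0217 -0.007 ]
front 290 30.8 [57.3 16.5]
front 310 31.4 [57.1  9.3]
front 340 30.3 [57.5 -1.5]
front 370 31.4 [ 57.2 -12.4]
front 390 32.5 [ 56.9 -19.8]
front 400 30.7 [ 57.6 -23.4]
rear 285 234.3 [-21.4  17.1]
rear 295 234.3 [-21.5  12.9]
rear 305 234.2 [-21.5   8.7]
rear 310 234.4 [-21.6   6.6]
rear 360 233.2 [-21.3 -14.6]
rear 370 232.9 [-21.2 -18.8]
rear 380 232.8 [-21.2 -23.1]
side 50 [50.8 24.7] [ 51.  -24.4]
side 60 [47.4 24. ] [ 47.5 -24.3]
side 190 [-2.  24.3] [ -2.4 -24.5]
side 210 [-10.6  24.3] [-11.  -24.6]
side 220 [-15.   24.3] [-15.4 -24.2]
```

No further movement under the firmer push, so the blank is home. Now I'll back the tip off it slightly with the bar still held down.

carry_out(rows=[[-0.3,0,0.05,0,0.01,-0.003,0.39],[-0.4,0,0.05,0,0.005,-0.003,0.39]])

```text
time_s: 8.53
tcp_pos: [0.5558, 0.1094, 0.0369]
tool_rot: [-3.138, 0.084, -0.007]
wrist_force: [4.6, -0.0, 9.2]
opening: 0.052
```

```bash
python3 edges.py wrist11
```

```text
t 8.5333 jig x,y,z mm -34.5 31.0 36.9 yaw err -0.0022 z [ 0.0044  0.0021 -1.    ] F [ 4.6 -0.   9.2] op 0.05201814580456712
shift cm [ 0.35 -0.2   0.19] turn [-0.0023 -0.0043 -0.0022]
front 290 28.1 [57.3 17.5]
front 310 28.9 [57.  10.1]
front 340 27.9 [57.5 -1.1]
front 370 29.1 [ 57.1 -12.4]
front 390 29.7 [ 57.1 -20. ]
front 400 28.8 [ 57.4 -23.7]
rear 285 228.5 [-21.7  18. ]
rear 295 228.6 [-21.7  13.7]
rear 305 229.1 [-22.    9.4]
rear 310 229.2 [-22.    7.3]
rear 360 227.9 [-21.6 -14.2]
rear 370 227.9 [-21.6 -18.5]
rear 380 227.4 [-21.4 -22.8]
side 50 [49.6 24.1] [ 49.9 -24.4]
side 60 [46.  23.7] [ 46.3 -24.3]
side 190 [-4.7 24.5] [ -4.8 -24.6]
side 210 [-13.4  24.4] [-13.6 -24.6]
side 220 [-17.8  24.4] [-18.  -24.6]
```

The blank stayed put and the tip is about 1.6 mm clear. Next I'll let the bar up smoothly and rise straight.

carry_out(rows=[[-0.15,0,-0.2,0,0,0,0.39],[-0.1,0,-0.3,0,0,0,0.39],[0,0,-0.4,0,0,0,0.39],[0,0,-0.5,0,0,0,0.39],[0,0,-1,0,0,0,0.39],[0,0,-2,0,0,0,0.39],[0,0,-3,0,0,0,0.39],[0,0,-3,0,0,0,0.39]])

```text
time_s: 9.25
tcp_pos: [0.5475, 0.1089, 0.141]
tool_rot: [-3.139, 0.084, 0.011]
wrist_force: [0.8, 0.5, -1.0]
opening: 0.052
```

```bash
python3 edges.py wrist12; python3 -c "
from h import *
shot('side','side12')
im=cv2.imread('pics/side12.png'); cv2.imwrite('pics/side12c.png',cv2.resize(im[180:300,180:330],None,fx=4.7,fy=4.7,interpolation=cv2.INTER_CUBIC))
"
```

```text
t 9.25 jig x,y,z mm -42.8 30.1 141.0 yaw err -0.0023 z [-0.007   0.0012 -1.    ] F [ 0.8  0.5 -1. ] op 0.05198447776537527
shift cm [ 1.25 -0.29 10.59] turn [-0.0009  0.0071 -0.0023]
front 290 46.5 [57.6  6.8]
front 310 46.4 [57.6 -6.5]
front 340 None None
front 370 None None
front 390 None None
front 400 40.4 [ 62.  -66.7]
rear 285 None None
rear 295 None None
rear 305 None None
rear 310 None None
rear 360 None None
rear 370 None None
rear 380 None None
side 50 [55.4 24.7] [ 55.5 -24. ]
side 60 [49. 24.] [ 49.1 -24.3]Traceback (most recent call last):
  File "edges.py", line 16, in <module>
    v=im[row-1:row+2,240:425,1].mean(0); k=np.where(v>195)[0]; print('side',row,j((240+k.min(),row)),j((240+k.max(),row)))
                                                                                       ~~~~~^^
    return umr_minimum(a, axis, None, out, keepdims, initial, where)
ValueError: zero-size array to reduction operation minimum which has no identity
```

View pics/wrist12.png

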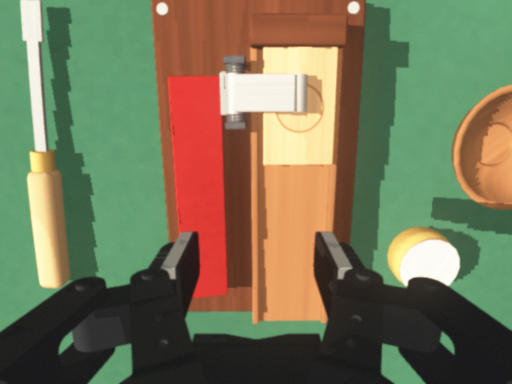

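View pics/side12c.png

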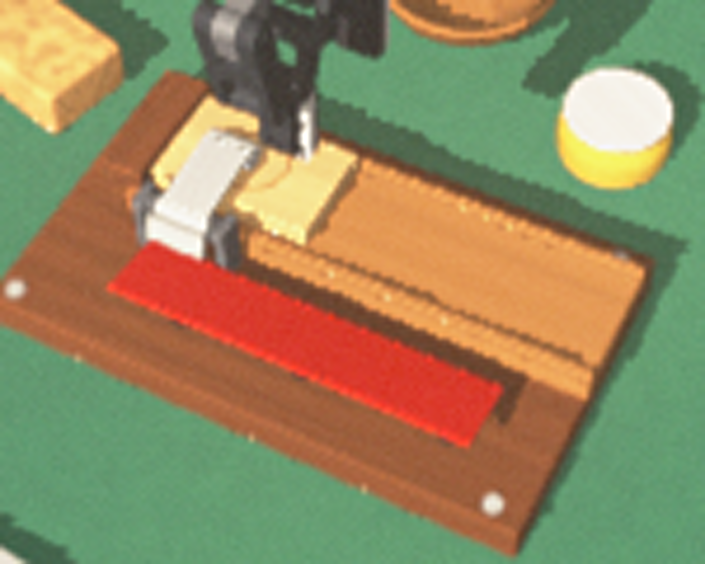

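The bar is up, the toe rests on the blank, and the blank sits square at the stop. I'll move well clear and check from above.

carry_out(rows=[[0,1,-3,0,0,0,0.39],[0,3,-3,0,0,0,0.39],[0,4,-1,0,0,0,0.39],[0,4,0,0,0,0,0.39],[0,4,0,0,0,0,0.39],[0,3,0,0,0,0,0.39],[0,0,0,0,0,0,0.39],[0,0,0,0,0,0,0.39]])

```text
time_s: 10.02
tcp_pos: [0.5409, -0.0878, 0.2212]
tool_rot: [3.141, -0.076, 0.011]
wrist_force: [-0.7, -0.0, -0.1]
opening: 0.0521
```

```bash
python3 -c "
from h import *
st(); print(abs(get_obs()['dq']).max())
shot('top','top13');shot('side','side13')
im=cv2.imread('pics/top13.png'); A=cv2.resize(im[125:280,170:275],None,fx=3.8,fy=3.8,interpolation=cv2.INTER_CUBIC)
B=cv2.resize(cv2.imread('pics/side13.png')[180:300,180:280],None,fx=3.8,fy=3.8,interpolation=cv2.INTER_CUBIC)
B=cv2.copyMakeBorder(B,0,A.shape[0]-B.shape[0],0,0,cv2.BORDER_CONSTANT);cv2.imwrite('pics/c13.png',np.hstack([A,B]))
"
```

```text
t 10.0167 jig x,y,z mm -39.4 -166.7 221.2 yaw err 0.0024 z [ 7.2e-03 -2.0e-04 -1.0e+00] F [-0.7 -0.  -0.1] op 0.05207262933109004
0.050798901755254006
```

View pics/c13.png

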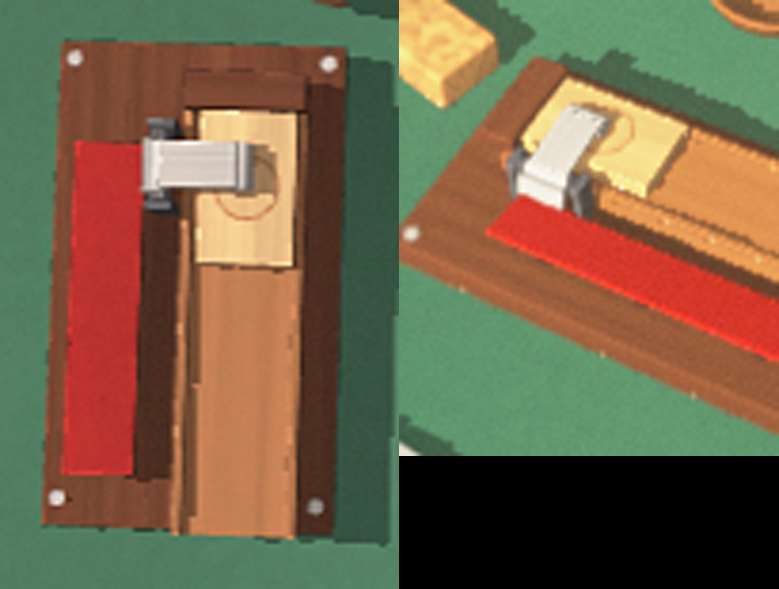

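View pics/top13.png

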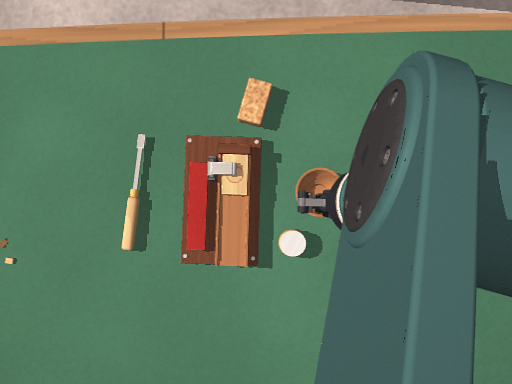

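Seen from above, the blank is square against the stop, clamped, with the bar up and bystanders where they were. Handing in.

```bash
python3 -c "
from h import *
print(close_job())"
```

```text
the job is handed in; nothing more can be done
None
```

The blank is fully home against the end stop and clamped by the clip, and the arm is clear of the jig. I handed the job in about 10 s into the 43 s limit.

**What I did:**
- One fingertip held the red bar down while the other pushed the blank under the clip.
- The blank reached the stop slightly yawed, about 0.03 rad. I squared it by carrying the tips about 4 mm sideways with the bar still down.
- I then backed off about 1.6 mm, let the bar up and moved away.

**Last checks:**
- **Home:** a firmer push of about 17 N moved the blank no further, and its front edge lay square to within about 0.5 mm. It did not shift when I backed off.
- **Clamped:** pictures after release show the bar up and the toe on the blank.
- **Bystanders:** the tin, gouge and cork block look unmoved in the final top view. The dish was partly hidden by the arm there, but what showed was in place, and the arm had stayed well above it.

**What disagreed or went less well:**
- **Position offset:** my measured jig x puts the blank about 2 mm short: rear end at about -21.6 mm instead of -20, front at 57.3 mm instead of 60. I put this down to calibration and jig-frame error, because the stop's edge measured about 1 mm short as well and the push found a hard end.
- **Press force:** it briefly reached 38 N at the fingertip, before I started pushing the blank. I eased off straight away.

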